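Open and park the lift-and-slide hatch of a bench dust collector

ROBOT

A 6-joint arm with a two-finger parallel gripper is mounted at the origin on the work surface. World frame = base frame: x ahead of the robot, y to its left, z up, the work surface at z = 0. Lengths are in m, angles in rad, forces in N, time in s.
With the tool pointing down it reaches from about 0.375 to 0.975 m from the base axis. Payload 3.8 kg.
Tool frame: the origin (TCP) lies midway between the tips of the shut fingers; the grasp point (between the pads) lies 19 mm behind it; z points along the fingers, y is the direction in which the jaws open and shut (so a half turn about z gives the same grasp; the last joint's range is limited). The gripper opens to 85 mm and grips with 20 to 120 N. Pads are 22 mm wide; open, the fingers measure 114 mm over their backs; the gripper's body (76 mm by 85 mm) begins 54 mm behind the grasp point. The pads swing forward as they close: fully open they stand 13 mm farther back than shut.
Start: joints at [1.106, 0.264, 1.604, -0, 1.274, -0.037], TCP at [0.28, 0.614, 0.231] pointing down, gripper open.
Joint ranges: [-2.63, 2.63], [-0.94, 2.18], [0.31, 2.57], [-1.31, 4.45], [0, 2.66], [-2.55, 2.55]. Speed limits (rad/s): [2.57, 2.57, 3.14, 3.14, 3.14, 3.14].

INTERFACE

Orientations are given as a rotation vector (axis times angle).
In Python, from workcell import bot gives the robot as it stands. The module is installed in compiled form; this text tells all that it offers.
- The arm moves only by the tool move_arm, never from a script. Its argument "steps" is a list of rows, each a list of 5 numbers: the shift along the tool's x, y, z in mm, then the turn about the tool's z in degrees, then the opening in per cent of the stroke, from 0 (shut) to 100 (fully open). In form: [[tx, ty, tz, turn, claw], ...]. A call has 1 to 20 rows; each row is the pose to reach, as a shift and turn from the pose commanded when the call began, along the tool's axes at that moment; what a row does not reach only later rows make up. A row lasts 1/10 s, in which the tool goes at most 50 mm and 8.59 degrees, less where a joint would pass 70% of its speed; a pose out of reach is approached as far as the arm can. A call with a gripper value outside its range is refused whole. The fingers move at their own pace and stop on an object; "newtons" is the grip in N (left out, the last holds). Time passes only in rows, so rows that repeat a pose let the fingers close. It gives the time, the measured TCP pose, the force and the opening at its end, in the units of the state.
- bot.read_state(): the state, without advancing time (a new reading comes with each control period).
- bot.read_camera(name): name is "side" or "top"; returns a dict with "pixels" (480x640x3 uint8, red, green, blue), "depth" (480x640 float32, m along the optical axis (not along the pixel's ray), 0 where there is no reading), "fovy" (degrees; the focal length in pixels is half the picture's height over the tangent of half this angle, whatever the lens; pixels are square), "cx", "cy" (the principal point, pixels), "xyz" and "attitude" of the camera in the world. Camera axes: x right, y up, looking along -z (the intrinsics and any distortion apply to the point x, -y, -z); pixel columns grow to the right and rows downward; lengths in m; the calibration is good to about 2 mm. A picture is of the moment at which its call begins.
- bot.finish_job(): hands the job in, once; it reports no verdict.
The state is a dict: "time": time; "q": joint angles; "joint_vel": joint speeds; "joint_torque": joint torques, N m; "tool_pos": TCP position; "tcp_rot": TCP orientation; "wrist_force": force on the tool from outside, world axes, zero at the start; "torque": the same for the moment, N m; "width": opening from 0.0 (shut) to 1.0 (fully open).
Only numpy, scipy, OpenCV 4.12 (cv2) and the standard library are available. Lean on these libraries where they do the work, as an engineer would, in place of code of your own. Each camera call takes 0.05 s, during which the arm holds its last target.

TASK

Open the dust collector and park its hatch: pull the lock bar fully out, lift the recessed hatch off its seat by the handle, slide it along its channels toward the fan, and set it down and let go before the cowl gets in the way. Then take it by its upright rear flange, raise that end over the sill and feel for the parking slot until its heel drops in, so that it lies flat and the well is open. Leave the lock bar out and do not disturb the things lying about.

Things in the scene. Friction and masses are not known exactly. Their poses are not given: they have to be found in the camera images.
- dustbox: grey sheet-metal dust collector standing fixed on the table, 285 (x) by 505 (y) by 86 mm to its flat deck. Origin on the table. Its x points from its front (the lock bar's knob is there) to its back, y in the hatch's opening direction, toward the fan motor; z up. All offsets told here are in this frame. Motor, outlet and switch box stand at y 193 to 280, up to z 168.
- seat (a point): middle of the hatch's closed seat (y -110), at the height of its ledges (z 56, along both sides at |x| over 58; the open well lies between, no floor above z 16). The recess is 146 mm wide in x, and open upward only for |x| under 60: there the deck's edges overhang the hatch's sides as channel lips, underside 26 mm, deck top 30 mm above this point. Recess end wall 88 mm toward -y.
- channel (a point): a point on the channel floor, level with it (z 64), at y 90. The floor plate lies on slotted holes, set 0 to 10 mm toward +y of these figures, differing each time and not reported: sill (as high as the floor) y -22 to -10, parking slot y -10 to -1 right across, 12 mm deep, then floor to y 172. Feel for the slot: the heel drops in. Lips 18 mm above this point all along.
- cowl_mouth (a point): middle of the lower edge of the cowl's mouth, which faces -y. The cowl is a flat roof over the channels from here 135 mm in +y, its underside at this point's height (z 116), top 4 mm higher, 210 mm wide. Hatch and handle pass below it; fingers holding the handle do not.
- hatch_plate (a point): centre of the aluminium hatch plate, 140 (x) by 170 (y) by 6 mm; about 0.46 kg. Axes parallel to the collector's. Closed: right above the seat point within 1 mm, underside on the ledges. It must rise 8 mm to clear the sill, meets the lips at 20 mm; 3 mm side play. Parked: 185 to 199 mm further in y, underside on the channel floor. Part-way it lies level there if moved 115 mm or more, else its rear sags.
- hatch_handle (a point): centre of the handle, a raised square bar 12 by 12 mm, 60 mm long along y, on two end posts; 24 mm above the plate's top and 15 mm toward +y from the plate's centre. Take it with fingers closing along x. About 130 mm from the closed place fingers meet the cowl.
- hatch_flange (a point): middle of the upright rear flange, 100 (x) by 5 (y) mm, at the plate's -y end, rising 30 mm above the plate's top (point 15 mm above it; flange 82.5 mm from the plate's centre). The same sheet goes 6 mm below the plate as a heel. Lying in the channels, the heel strikes the sill: raise this end 7 to 11 mm to pass. In the slot it has 2 mm play each way. Closed, no finger fits behind it (3 mm gap).
- lockbar (a joint): how far the lock bar is pulled out, in m: 0 in, 0.034 fully out. It slides along the collector's -x on the front deck with about 3 N of friction and stays where left. In, it straddles the top of the rear flange and the hatch can neither rise nor slide; clear of the flange from 0.024 on.
- lockbar_knob (a point): upright round steel knob on the lock bar, 16 mm in diameter, 36 mm tall; this point is half-way up it, 34 mm above the deck. With the bar in, guides 22 mm above the deck stand 22 mm from the knob's axis toward the hatch and 56 mm toward the front.
- wax_tin: bystander: flat brass tin, 51 mm in diameter, 26 mm high, on the collector's front deck; origin under it
- sanding_block: bystander: cork-soled wooden sanding block 44 by 90 by 28 mm on the collector's back deck; origin under it
- edge_paint: bystander: white bottle, 48 mm in diameter, 100 mm tall, beside the collector; origin under it
- hammer: bystander: hammer 240 mm long lying in front of the collector
- thread_cone: bystander: cone of thread, 68 mm in diameter, 108 mm tall; origin under it
- tape_stand: bystander: black tape dispenser 130 by 60 by 89 mm; origin under it
- glue_tin: bystander: steel can 90 mm in diameter, 110 mm tall; origin under it

How it is judged:
On the way, in this order (a step that is already met when the one before it is completed fails the run):
1. the lock bar is pulled out with the hatch still on its seat (value of joint lockbar above 0.026 m and distance of hatch_plate from where it was at the start of the episode below 0.012 m), for 0.1 s.
2. the hatch has been slid part-way along its channels, set down and let go (y of hatch_plate in the frame of dustbox between -0.07 and 0.065 m and contact force between hatch and the arm below 0.05 N and contact force between hatch and the fingers below 0.05 N), for 0.2 s.
At the end, for the whole second after the job is handed in: The hatch lies flat on the channel floor (within 0.02 rad and 2.5 mm) past the sill, which it can only do with its heel down in the parking slot, at rest; the lock bar is still pulled out by more than 26 mm (y of hatch_plate in the frame of dustbox between 0.0715 and 0.092 m and z of hatch_plate in the frame of dustbox between 0.0645 and 0.069 m and z of hatch_flange in the frame of dustbox below 0.0875 m and angle between hatch_plate's own z axis and vertical below 0.02 rad and linear speed of hatch below 0.01 m/s and value of joint lockbar above 0.026 m); the robot touches nothing.
It fails at once if a bystander was moved by more than 30 mm (distance of any of wax_tin, sanding_block, edge_paint, hammer, thread_cone, tape_stand, glue_tin from where it was at the start of the episode above 0.03 m).
It also fails if it takes over 72 s, if anything falls off the work surface, if the arm or the gripper's body presses on something with over 40 N, if the wrist force passes 120 N, or if a joint passes its speed limit or range.

## Working session

There is one attempt and no reset: what is moved stays moved. The work goes in short steps, Python scripts to look and compute and a tool call to move; the robot and the scene stay as the last step left them, time stands still between calls to the robot, and variables do not carry over. Pictures are saved under pics/ and viewed, and the job is handed in when it is done.

Besides the shell and the picture viewer there is one more tool, called as name([rows], argument=value, ...), one row to a line, values as JSON. move_arm: Moves the arm, as the interface text tells. Its arguments: {"type":"object","properties":{"steps":{"type":"array","items":{"type":"array","items":{"type":"number"}}},"newtons":{"type":"number"}},"required":["steps"]}

```bash
mkdir -p pics; cat > h.py <<'E'
import numpy as np,cv2
from workcell import bot
from scipy.spatial.transform import Rotation as R
def snap(n,tag):
    c=bot.read_camera(n); cv2.imwrite(f'pics/{tag}.png',c['pixels'][:,:,::-1]); np.savez(f'{tag}.npz',**{k:v for k,v in c.items()}); return c
E
python3 - <<'E'
from h import *
for n in('side','top'):
    c=snap(n,n+'0'); print({k:v for k,v in c.items() if k not in('pixels','depth')})
    print((c['depth']>0).mean())
print(bot.read_state())
E
```

```text
{'fovy': 49.088057045977905, 'cx': 312.47917965432856, 'cy': 232.64970791359062, 'xyz': array([ 0.1760672 , -1.21903175,  0.86820822]), 'attitude': array([ 1.03310077, -0.1272584 , -0.24705914])}
0.9959147135416667
{'fovy': 52.7280766372431, 'cx': 319.98266130829825, 'cy': 237.69257724010595, 'xyz': array([0.43917491, 0.02918132, 1.65336417]), 'attitude': array([ 0.03440698, -0.03673458, -1.58965598])}
0.9957747395833333
{'time': 0.1, 'q': array([ 1.10609696e+00,  2.64669417e-01,  1.60522321e+00,  2.86982981e-05,
        1.27373859e+00, -3.69424285e-02]), 'joint_vel': array([-0.00117436, -0.00192706, -0.00449555,  0.00022348,  0.00047652,
       -0.00050586]), 'joint_torque': array([-9.50588801e-04, -5.16705358e+01, -3.68591845e+01, -1.35414543e-04,
        6.27815942e-03, -1.94379390e-05]), 'tool_pos': array([0.27973194, 0.61357847, 0.23009989]), 'tcp_rot': array([-0.66670759, -3.06948694,  0.00309074]), 'wrist_force': array([-0.24520405,  0.13815004,  0.06039712]), 'torque': array([ 0.03745775,  0.0248747 , -0.00050911]), 'width': 1.0061317179881073}
```

View pics/side0.png

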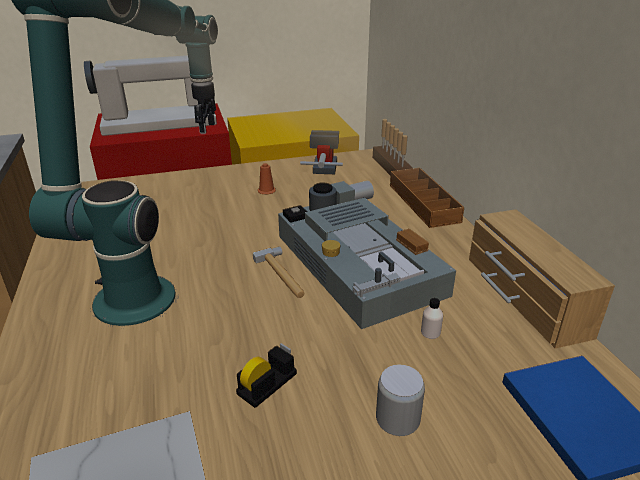

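View pics/top0.png

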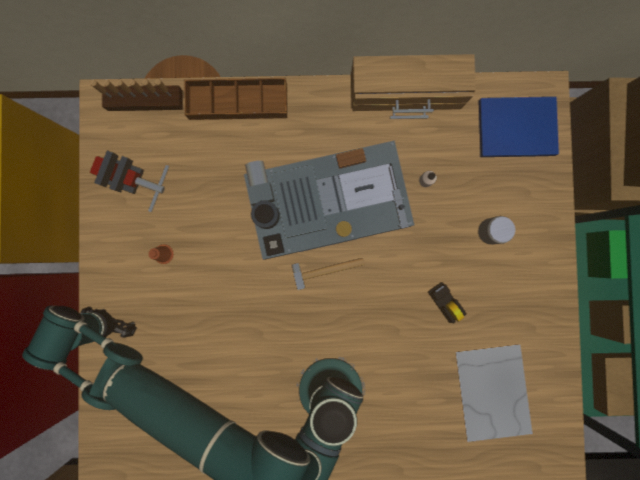

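```bash
cat >> h.py <<'E'
def cloud(c):
    f=240/np.tan(np.radians(float(c['fovy'])/2)); v,u=np.mgrid[:480,:640]; d=c['depth']
    P=np.stack([(u-c['cx'])/f*d,-(v-c['cy'])/f*d,-d],-1)
    return P@R.from_rotvec(c['attitude']).as_matrix().T+c['xyz']
def ray(c,u,v,z):
    f=240/np.tan(np.radians(float(c['fovy'])/2))
    d=R.from_rotvec(c['attitude']).as_matrix()@np.array([(u-c['cx'])/f,-(v-c['cy'])/f,-1])
    return c['xyz']+d*(z-c['xyz'][2])/d[2]
def proj(c,p):
    f=240/np.tan(np.radians(float(c['fovy'])/2))
    q=R.from_rotvec(c['attitude']).as_matrix().T@(np.array(p)-c['xyz'])
    return c['cx']+f*q[0]/-q[2], c['cy']-f*q[1]/-q[2]
E
python3 - <<'E'
from h import *
t=dict(np.load('top0.npz')); P=cloud(t)
z=P[:,:,2]; print('table z',np.median(z[300:340,200:400]))
c=t['pixels'][130:270,235:435,::-1]; cv2.imwrite('pics/topcrop.png',cv2.resize(c,None,fx=4,fy=4,interpolation=cv2.INTER_CUBIC))
s=np.load('side0.npz'); c=s['pixels'][170:330,260:470,::-1]; cv2.imwrite('pics/sidecrop.png',cv2.resize(c,None,fx=3.8,fy=3.7,interpolation=cv2.INTER_CUBIC))
m=(z>0.078)&(z<0.095); m[:130]=0;m[270:]=0;m[:,:235]=0;m[:,435:]=0
m=cv2.morphologyEx(m.astype(np.uint8),cv2.MORPH_OPEN,np.ones((2,2)))
n,l,st,_=cv2.connectedComponentsWithStats(m);print(st)
b=(z>0.04)&(z<0.3);b[:130]=0;b[270:]=0;b[:,:235]=0;b[:,420:]=0
pts=P[b][:,:2].astype(np.float32); print(cv2.minAreaRect(pts))
print('deck z',np.median(z[m>0]))
zz=np.clip(z[130:270,235:435]/0.18*255,0,255).astype(np.uint8)
cv2.imwrite('pics/z.png',cv2.resize(cv2.applyColorMap(zz,cv2.COLORMAP_JET),None,fx=4,fy=4,interpolation=cv2.INTER_NEAREST))
E
```

```text
table z 6.382245980118828e-05
[[     0      0    640    480 301868]
 [   266    142    149     85   2230]
 [   245    175      5     13     39]
 [   393    182      2      2      4]
 [   356    185     18      8     52]
 [   256    202    146     58   2981]
 [   273    254     12      4     26]]
((0.6439120769500732, -0.0008805692195892334), (0.30653855204582214, 0.5061197876930237), 11.387328147888184)
deck z 0.08586026234125643
```

View pics/topcrop.png

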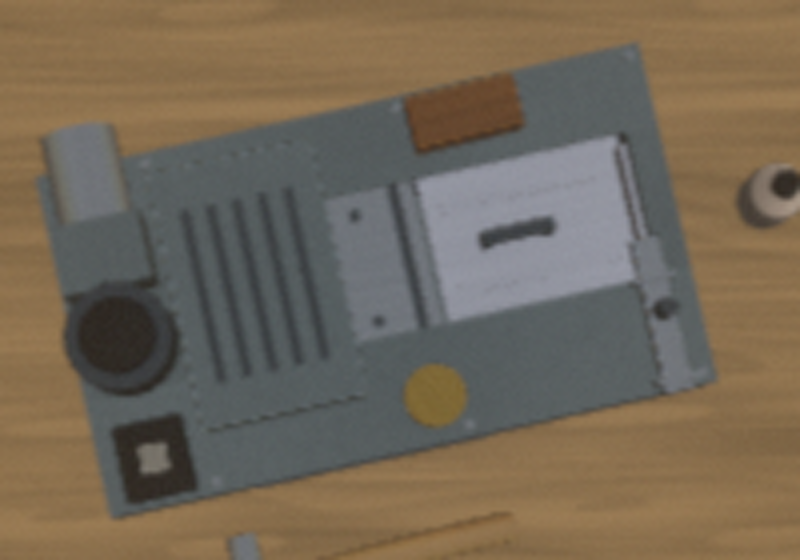

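View pics/sidecrop.png

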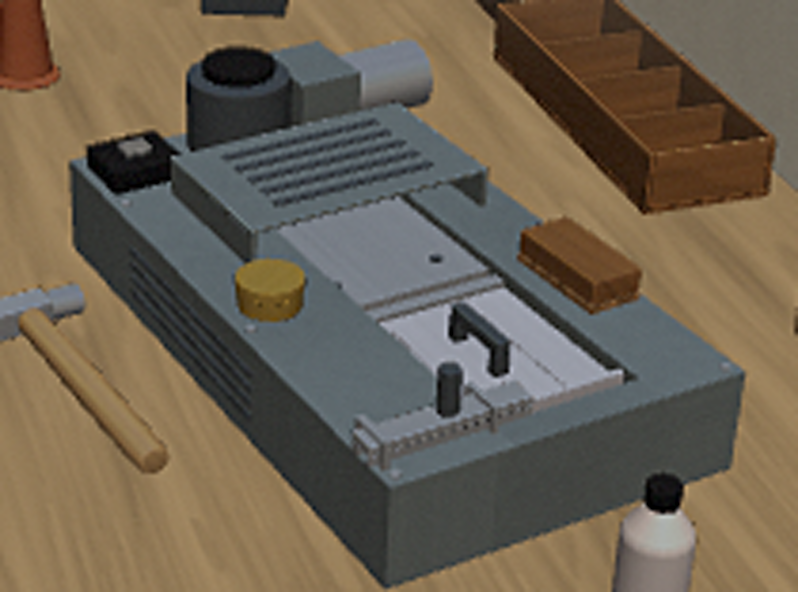

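View pics/z.png

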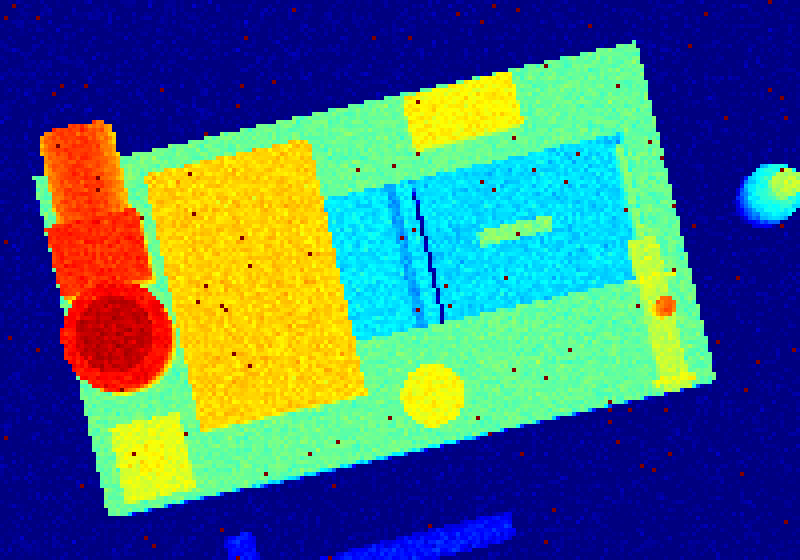

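```bash
python3 - <<'E'
from h import *
t=dict(np.load('top0.npz')); P=cloud(t); z=P[:,:,2]
m=((z>0.076)&(z<0.135)); m[:130]=0;m[270:]=0;m[:,:235]=0;m[:,420:]=0
m=cv2.morphologyEx(m.astype(np.uint8),cv2.MORPH_OPEN,np.ones((3,3)))
n,l,st,_=cv2.connectedComponentsWithStats(m); k=1+np.argmax(st[1:,4]); m=l==k
vv,uu=np.nonzero(m)
# cast each pixel onto deck plane
Q=np.array([ray(t,u,v,0.086)[:2] for u,v in zip(uu,vv)]).astype(np.float32)
a0=np.radians(11.4)
def fit(side,a):
    pass
# per-edge line fit: rotate to box axes approx, take extremal in bins
th=0.2
for it in range(4):
    ex=np.array([np.cos(th),np.sin(th)]);ey=np.array([-np.sin(th),np.cos(th)])
    bx=Q@ex;by=Q@ey
    if it==0: print(cv2.minAreaRect(Q))
    def edge(s,w,sgn,lo,hi):
        bins=np.arange(w.min()+lo,w.max()-hi,0.004); a=[];b=[]
        for q in bins:
            k=(w>=q)&(w<q+.004)
            if k.sum(): a.append(q+.002);b.append((s[k]*sgn).max()*sgn)
        a=np.array(a);b=np.array(b); p=np.polyfit(a,b,1)
        for _ in range(3):
            r=b-np.polyval(p,a);k=abs(r-np.median(r))<.004; p=np.polyfit(a[k],b[k],1)
        return p,k.mean()
    pf,kf=edge(bx,by,-1,.02,.02); pb,kb=edge(bx,by,1,.02,.15); pr,kr=edge(by,bx,-1,.02,.02); 
    print(th,pf,pb,pr,kf,kb,kr)
    th-= np.arctan((pf[0]+pb[0])/2)
ex=np.array([np.cos(th),np.sin(th)]);ey=np.array([-np.sin(th),np.cos(th)])
mx=by.mean();xf=np.polyval(pf,0);xb=np.polyval(pb,0);yr=np.polyval(pr,(xf+xb)/2)
px=0.0015
print('width',xb-xf, 'right',yr)
O=ex*(xf+xb)/2+ey*(yr-px/2*1+0.2525)
print('th',th,'O',O)
# measure in box frame
B=np.stack([(P[:,:,:2]-O)@ex,(P[:,:,:2]-O)@ey,z],-1)
def rep(n,k):
    q=B[k]; print(n,len(q),'min',q.min(0).round(4),'max',q.max(0).round(4),'mid',((np.percentile(q,2,0)+np.percentile(q,98,0))/2).round(4),'med',np.median(q,0).round(4))
reg=np.zeros_like(z,bool);reg[130:270,235:420]=1
inb=lambda x0,x1,y0,y1,z0,z1:reg&(B[...,0]>x0)&(B[...,0]<x1)&(B[...,1]>y0)&(B[...,1]<y1)&(z>z0)&(z<z1)
rep('deck',inb(-.17,.17,-.27,.27,.078,.094))
rep('handle',inb(-.03,.03,-.15,-.04,.075,.1))
rep('plate',inb(-.08,.08,-.2,-.02,.055,.072))
rep('knob',inb(-.15,-.03,-.25,-.18,.125,.15))
rep('bar',inb(-.15,.1,-.25,-.16,.094,.115))
rep('cowl',inb(-.15,.15,0.0,.19,.111,.13))
rep('tin',inb(-.14,-.06,-.1,.1,.105,.125))
rep('block',inb(.07,.14,-.15,.1,.105,.125))
E
```

```text
((0.6350985169410706, -0.002408325672149658), (0.2858956456184387, 0.5049213171005249), 11.547605514526367)
0.2 [-0.0011484   0.48075494] [-0.00315465  0.76273493] [ 0.00496135 -0.38222482] 0.9914529914529915 0.9880952380952381 0.9516129032258065
0.2021515227652867 [0.00106044 0.48076441] [-0.00085285  0.76281813] [ 0.0030361  -0.38234188] 0.9914529914529915 0.9880952380952381 0.9516129032258065
0.20204772643986324 [0.00095678 0.48076441] [-0.00096834  0.76280727] [ 0.00313992 -0.38234197] 0.9914529914529915 0.9880952380952381 0.9516129032258065
0.20205350677226425 [0.00096255 0.48076441] [-0.00096256  0.76280727] [ 0.00313414 -0.38234197] 0.9914529914529915 0.9880952380952381 0.9516129032258065
width 0.28204285661544165 right -0.3803932050632415
th 0.2020535097873321 O [ 0.63495288 -0.00124525]
deck 5387 min [-0.1432 -0.2545  0.078 ] max [0.1439 0.2514 0.094 ] mid [-0.0003 -0.0024  0.086 ] med [-0.0608 -0.0631  0.086 ]
handle 73 min [ 0.006  -0.1498  0.0765] max [ 0.0256 -0.0439  0.0991] mid [ 0.0124 -0.1203  0.0891] med [ 0.0123 -0.1196  0.0906]
plate 1725 min [-0.0453 -0.1998  0.055 ] max [ 0.0764 -0.02    0.0718] mid [ 0.0153 -0.1098  0.0629] med [ 0.0138 -0.1133  0.0624]
knob 22 min [-0.0848 -0.2246  0.1282] max [-0.071  -0.2115  0.1456] mid [-0.0778 -0.218   0.1374] med [-0.0784 -0.2171  0.1385]
bar 292 min [-0.1432 -0.2484  0.0941] max [ 0.0966 -0.1612  0.1145] mid [-0.0514 -0.2196  0.1034] med [-0.0828 -0.2178  0.1021]
cowl 2831 min [-0.1322  0.0262  0.1111] max [0.148 0.19  0.13 ] mid [0.012  0.1002 0.12  ] med [0.0113 0.0956 0.1205]
tin 417 min [-0.1294 -0.0504  0.1052] max [-0.06    0.0998  0.1249] mid [-0.0936  0.0257  0.1155] med [-0.0875  0.0313  0.116 ]
block 694 min [ 0.0701 -0.1436  0.1053] max [0.1361 0.1    0.1248] mid [ 0.1028 -0.0215  0.1159] med [ 0.1047 -0.0622  0.1166]
```

```bash
python3 - <<'E'
from h import *
t=dict(np.load('top0.npz')); P=cloud(t); z=P[:,:,2]
s=dict(np.load('side0.npz'));PS=cloud(s)
def blob(m,name,zc):
    m=cv2.morphologyEx(m.astype(np.uint8),cv2.MORPH_CLOSE,np.ones((2,2)))
    n,l,st,ce=cv2.connectedComponentsWithStats(m);k=1+np.argmax(st[1:,4]);vv,uu=np.nonzero(l==k)
    Q=np.array([ray(t,u,v,zc)[:2] for u,v in zip(uu,vv)]).astype(np.float32)
    print(name,st[k],'rect',cv2.minAreaRect(Q),'mean',Q.mean(0),'medz',np.median(z[l==k]))
    return ce[k]
w=np.zeros_like(z,bool)
h=w.copy();h[180:196,350:380]=1
blob(h&(z>.077)&(z<.11),'handle',.092)
k=w.copy();k[198:216,395:412]=1
blob(k&(z>.12)&(z<.16),'knob',.138)
c=w.copy();c[160:245,260:335]=1
blob(c&(z>.108)&(z<.13),'cowl',.12)
p=w.copy();p[160:212,335:396]=1
blob(p&(z>.05)&(z<.075),'plate',.062)
# side camera cross check: handle and knob from depth
for n,(x,y,zz) in dict(handle=(.664,-.119,.092),knob=(.60,-.23,.138)).items():
    d=np.linalg.norm(PS[...,:2]-[x,y],axis=-1)
    k=(d<.06)&(abs(PS[...,2]-zz)<.006)
    print(n,PS[k].mean(0),k.sum(), proj(s,(x,y,zz)))
E
```

```text
handle [355 185  19   8  75] rect ((0.6676996946334839, -0.12059072405099869), (0.012639359571039677, 0.059859175235033035), 13.003985404968262) mean [ 0.66761637 -0.12051509] medz 0.08792543146032195
knob [400 205   5   6  23] rect ((0.5976644158363342, -0.2331877499818802), (0.012571572326123714, 0.015818508341908455), 88.47344970703125) mean [ 0.5985621  -0.23280096] medz 0.13519409598591103
cowl [ 272  166   56   73 2815] rect ((0.6238550543785095, 0.09358198940753937), (0.21060164272785187, 0.1423167884349823), 11.646271705627441) mean [0.6240319  0.09034751] medz 0.12031977565484286
plate [ 336  164   59   49 2038] rect ((0.6713027358055115, -0.121369369328022), (0.12110241502523422, 0.21312306821346283), 11.622847557067871) mean [ 0.67064583 -0.12200785] medz 0.062498086055479685
handle [ 0.66444073 -0.12738298  0.09027006] 82 (np.float64(383.3950010732394), np.float64(255.78921629756815))
knob [ 0.59996364 -0.23741521  0.13612831] 31 (np.float64(377.008706164875), np.float64(267.77427510429493))
```

```bash
cat >> h.py <<'E'
TH=0.202; ex=np.array([np.cos(TH),np.sin(TH),0]); ey=np.array([-np.sin(TH),np.cos(TH),0])
H=np.array([.6675,-.1205,0]); K=np.array([.598,-.233,0])   # handle centre, knob axis (xy)
def plan(p,mode):
    "mode x: jaws close along box x ; y: along box y"
    s=bot.read_state(); M=R.from_rotvec(s['tcp_rot']).as_matrix()
    sh=M.T@(np.array(p)-s['tool_pos'])*1000
    d=(ex if mode=='x' else ey)
    c=M.T@d; a=np.degrees(np.arctan2(-c[0],c[1])); a=(a+90)%180-90
    print('shift mm',sh.round(1),'turn',round(a,2),'or',round(a-180*np.sign(a),2),'t',s['time'],'tcp',s['tool_pos'].round(4),'q6',s['q'][5].round(3),'q1',s['q'][0].round(3),'F',s['wrist_force'].round(2),'w',round(s['width'],3))
    print('ex in tool',(M.T@ex).round(3),'ey',(M.T@ey).round(3))
def inbox():
    s=bot.read_state(); d=s['tool_pos']-H; return d@ex,d@ey,s['tool_pos'][2]
E
python3 - <<'E'
from h import *
plan([K[0],K[1],.23],'y')
t=dict(np.load('top0.npz')); P=cloud(t); z=P[:,:,2]
D=P-H; by=D@ey; bx=D@ex
k0=(abs(bx)<.055)
for y in np.arange(.045,.14,.002):
    k=k0&(abs(by-y)<.0012)
    print(round(y*1000),np.median(z[k]).round(4),k.sum(),t['pixels'][k].mean().round(0),end=' | ')
E
```

```text
shift mm [-640.8 -638.3    1.3] turn -36.08 or 143.92 t 0.1 tcp [0.2797 0.6136 0.2301] q6 -0.037 q1 1.106 F [-0.25  0.14  0.06] w 1.006
ex in tool [-0.808  0.589 -0.001] ey [ 0.589  0.808 -0.002]
  return _methods._mean(a, axis=axis, dtype=dtype,
  ret = ret.dtype.type(ret / rcount)
<stdin>:8: RuntimeWarning: Mean of empty slice.
```

move_arm([
  [-641,-638,0,-36,50],
  [-641,-638,0,-36,50],
  [-641,-638,0,-36,50],
  [-641,-638,0,-36,50],
  [-641,-638,0,-36,50],
  [-641,-638,0,-36,50],
  [-641,-638,0,-36,50],
  [-641,-638,0,-36,50],
  [-641,-638,0,-36,50],
  [-641,-638,0,-36,50],
  [-641,-638,0,-36,50],
  [-641,-638,0,-36,50],
  [-641,-638,0,-36,50],
  [-641,-638,0,-36,50],
  [-641,-638,0,-36,50],
  [-641,-638,0,-36,50],
  [-641,-638,0,-36,50],
  [-641,-638,0,-36,50],
  [-641,-638,0,-36,50],
  [-641,-638,0,-36,50],
], newtons=60)

```text
time: 2.1
tool_pos: [0.5982, -0.2336, 0.2301]
tcp_rot: [0.31, -3.125, -0.002]
wrist_force: [-0.0, -0.2, 0.6]
width: 0.501
```

```bash
python3 - <<'E'
from h import *
plan([K[0],K[1],.11],'y')
E
```

```text
shift mm [-1.000e-01  5.000e-01  1.201e+02] turn -0.24 or 179.76 t 2.1 tcp [ 0.5982 -0.2336  0.2301] q6 -2.18 q1 -0.411 F [-0.02 -0.24  0.58] w 0.501
ex in tool [-1.     0.004 -0.002] ey [0.004 1.    0.001]
```

move_arm([
  [0,0,40,0,50],
  [0,0,80,0,50],
  [0,0,100,0,50],
  [0,0,110,0,50],
  [0,0,120,0,50],
  [0,0,120,0,50],
  [0,0,120,0,10],
  [0,0,120,0,10],
  [0,0,120,0,10],
  [0,0,120,0,10],
  [0,0,120,0,10],
  [0,0,120,0,10],
], newtons=50)

```text
time: 3.3
tool_pos: [0.6001, -0.2343, 0.1134]
tcp_rot: [-0.314, 3.122, -0.006]
wrist_force: [0.5, -4.9, 1.1]
width: 0.17
```

```bash
python3 - <<'E'
from h import *
s=snap('side','side1'); cv2.imwrite('pics/s1.png',cv2.resize(s['pixels'][170:330,260:470,::-1],None,fx=3.8,fy=3.7,interpolation=cv2.INTER_CUBIC)); plan([K[0],K[1],.11],'y')
E
```

```text
shift mm [1.9 1.6 3.4] turn -0.09 or 179.91 t 3.35 tcp [ 0.6001 -0.2342  0.1134] q6 -2.18 q1 -0.41 F [ 1.11 -4.44  1.94] w 0.163
ex in tool [-1.     0.002  0.003] ey [ 0.002  1.    -0.004]
```

View pics/s1.png

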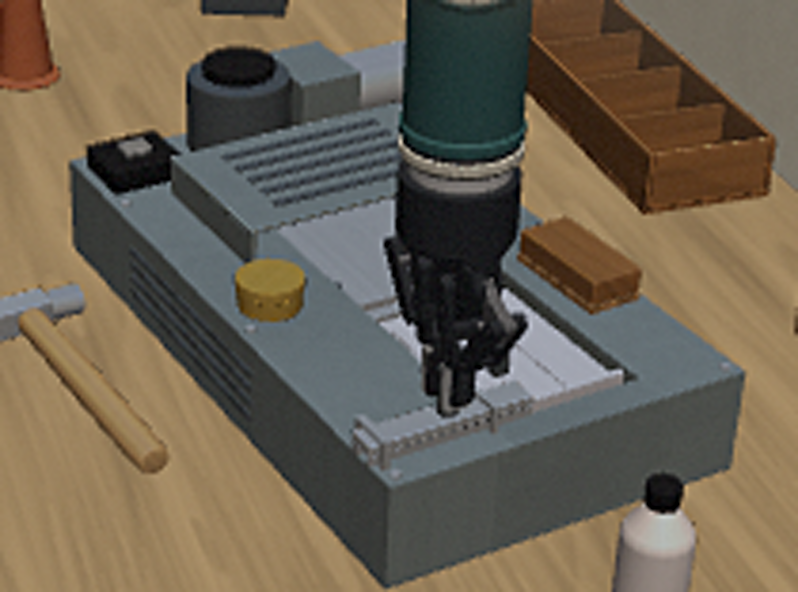

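move_arm([
  [5,0,0,0,10],
  [10,0,0,0,10],
  [15,0,0,0,10],
  [20,0,0,0,10],
  [25,0,0,0,10],
  [30,0,0,0,10],
  [33,0,0,0,10],
  [35,0,0,0,10],
  [35,0,0,0,10],
  [35,0,0,0,10],
])

```text
time: 4.35
tool_pos: [0.5689, -0.2407, 0.1135]
tcp_rot: [-0.312, 3.116, -0.007]
wrist_force: [10.8, -3.2, -4.9]
width: 0.168
```

```bash
python3 - <<'E'
from h import *
plan([K[0],K[1],.11],'y')
E
```

```text
shift mm [-30.    1.8   3.8] turn -0.13 or 179.87 t 4.35 tcp [ 0.5689 -0.2407  0.1135] q6 -2.213 q1 -0.441 F [10.8  -3.19 -4.91] w 0.168
ex in tool [-1.     0.002  0.01 ] ey [ 0.002  1.    -0.005]
```

move_arm([
  [2,0,0,0,10],
  [4,0,0,0,10],
  [4,0,0,0,10],
  [4,0,0,0,10],
])

```text
time: 4.75
tool_pos: [0.5688, -0.2408, 0.1135]
tcp_rot: [-0.311, 3.108, -0.007]
wrist_force: [21.6, -0.9, -12.4]
width: 0.164
```

move_arm([
  [0,0,0,0,50],
  [0,0,0,0,50],
  [0,0,0,0,50],
  [0,0,-40,0,50],
  [0,0,-80,0,50],
  [0,0,-120,0,50],
  [0,0,-120,0,50],
])

```text
time: 5.45
tool_pos: [0.5638, -0.2419, 0.2395]
tcp_rot: [-0.313, 3.115, -0.01]
wrist_force: [1.2, 0.6, 0.1]
width: 0.496
```

```bash
python3 - <<'E'
from h import *
c=snap('side','side2'); t=snap('top','top2'); 
a=cv2.resize(t['pixels'][140:240,300:430,::-1],None,fx=4,fy=4,interpolation=cv2.INTER_CUBIC);cv2.imwrite('pics/t2.png',a)
cv2.imwrite('pics/s2.png',cv2.resize(c['pixels'][170:330,260:470,::-1],None,fx=3.8,fy=3.7,interpolation=cv2.INTER_CUBIC))
plan([*(H-.012*ey)[:2],.15],'x')
P=cloud(c); k=(abs(P[...,2]-.13)<.01)&(np.linalg.norm(P[...,:2]-K[:2],axis=-1)<.07)
print('knob box shift',np.median((P[k]-K)@ex),np.median((P[k]-K)@ey),k.sum())
P=cloud(dict(np.load('side0.npz'))); k=(abs(P[...,2]-.13)<.01)&(np.linalg.norm(P[...,:2]-K[:2],axis=-1)<.07)
print('before',np.median((P[k]-K)@ex),np.median((P[k]-K)@ey),k.sum())
E
```

```text
shift mm [-128.2   84.5   83.4] turn 89.9 or -90.1 t 5.55 tcp [ 0.5609 -0.2404  0.2332] q6 -2.217 q1 -0.446 F [-0.29 -0.16 -0.6 ] w 0.5
ex in tool [-1.     0.002  0.003] ey [ 0.002  1.    -0.002]
knob box shift -0.03222470350511046 -0.006844150487775973 58
before -0.00014156601337181045 -0.005833952022861254 55
```

View pics/s2.png

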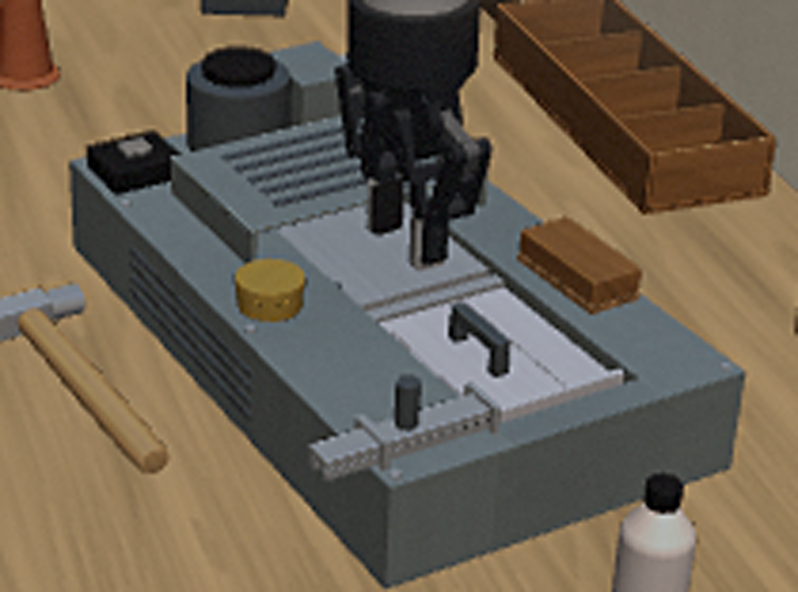

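move_arm([
  [-128,84,0,45,50],
  [-128,84,0,90,50],
  [-128,84,0,90,50],
  [-128,84,0,90,50],
  [-128,84,0,90,50],
  [-128,84,0,90,50],
  [-128,84,0,90,45],
  [-128,84,0,90,45],
  [-128,84,0,90,45],
  [-128,84,0,90,45],
  [-128,84,0,90,45],
  [-128,84,0,90,45],
  [-128,84,50,90,45],
  [-128,84,50,90,45],
])

```text
time: 6.95
tool_pos: [0.6634, -0.131, 0.1727]
tcp_rot: [-1.977, -2.424, 0.01]
wrist_force: [-1.4, -0.1, -1.5]
width: 0.45
```

```bash
python3 - <<'E'
from h import *
plan([*(H-.012*ey)[:2],.07],'x')
E
```

```text
shift mm [ -3.2   7.5 102.6] turn 0.01 or -179.99 t 6.95 tcp [ 0.6634 -0.131   0.1727] q6 -0.434 q1 -0.232 F [-1.42 -0.13 -1.54] w 0.45
ex in tool [-0.     1.    -0.013] ey [1.    0.    0.006]
```

move_arm([
  [-3,7,60,0,45],
  [-3,7,60,0,45],
  [-3,7,60,0,45],
  [-3,7,60,0,45],
])

```text
time: 7.35
tool_pos: [0.677, -0.1339, 0.1226]
tcp_rot: [1.987, 2.433, 0.0]
wrist_force: [-0.0, -0.1, 0.6]
width: 0.452
```

```bash
python3 - <<'E'
from h import *
plan([*(H-.012*ey)[:2],.07],'x')
s=snap('side','side3'); cv2.imwrite('pics/s3.png',cv2.resize(s['pixels'][170:330,260:470,::-1],None,fx=3.8,fy=3.7,interpolation=cv2.INTER_CUBIC))
E
```

```text
shift mm [ 3.1 -6.6 52.6] turn -0.06 or 179.94 t 7.35 tcp [ 0.677  -0.1339  0.1226] q6 -0.432 q1 -0.231 F [-0.02 -0.12  0.57] w 0.452
ex in tool [0.001 1.    0.001] ey [ 1.    -0.001 -0.   ]
```

View pics/s3.png

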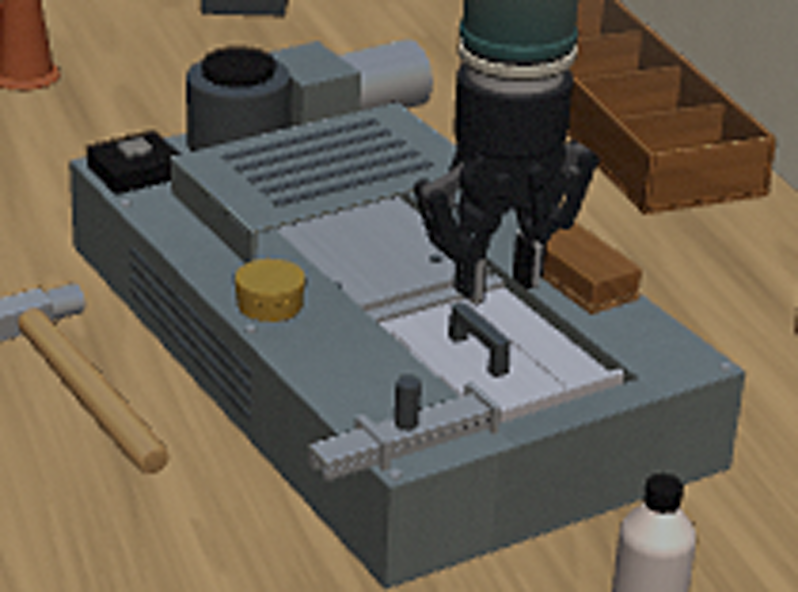

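move_arm([
  [3,-7,10,0,45],
  [3,-7,20,0,45],
  [3,-7,20,0,45],
  [3,-7,20,0,45],
])

```text
time: 7.8
tool_pos: [0.6685, -0.1321, 0.1008]
tcp_rot: [-1.987, -2.432, 0.001]
wrist_force: [-0.4, -0.4, 0.0]
width: 0.453
```

```bash
python3 - <<'E'
from h import *
plan([*(H-.012*ey)[:2],.07],'x')
E
```

```text
shift mm [-0.5  1.3 30.8] turn -0.08 or 179.92 t 7.8 tcp [ 0.6685 -0.1321  0.1008] q6 -0.432 q1 -0.232 F [-0.41 -0.42  0.03] w 0.453
ex in tool [ 0.001  1.    -0.001] ey [ 1.    -0.001  0.   ]
```

move_arm([
  [0,1,10,0,45],
  [0,1,20,0,45],
  [0,1,26,0,45],
  [0,1,30,0,45],
  [0,1,30,0,45],
  [0,1,30,0,0],
  [0,1,30,0,0],
  [0,1,30,0,0],
  [0,1,30,0,0],
  [0,1,30,0,0],
  [0,1,30,0,0],
  [0,1,30,0,0],
], newtons=60)

```text
time: 9.0
tool_pos: [0.6707, -0.1321, 0.072]
tcp_rot: [1.987, 2.432, 0.001]
wrist_force: [1.0, -0.1, 2.0]
width: 0.127
```

```bash
python3 - <<'E'
from h import *
plan([*(H-.012*ey)[:2],.07],'x')
s=snap('side','side4'); cv2.imwrite('pics/s4.png',cv2.resize(s['pixels'][170:330,260:470,::-1],None,fx=3.8,fy=3.7,interpolation=cv2.INTER_CUBIC))
E
```

```text
shift mm [ 0.  -0.8  2. ] turn -0.08 or 179.92 t 9.0 tcp [ 0.6707 -0.1321  0.072 ] q6 -0.432 q1 -0.231 F [ 1.04 -0.1   2.01] w 0.127
ex in tool [0.001 1.    0.001] ey [ 1.    -0.001 -0.001]
```

View pics/s4.png

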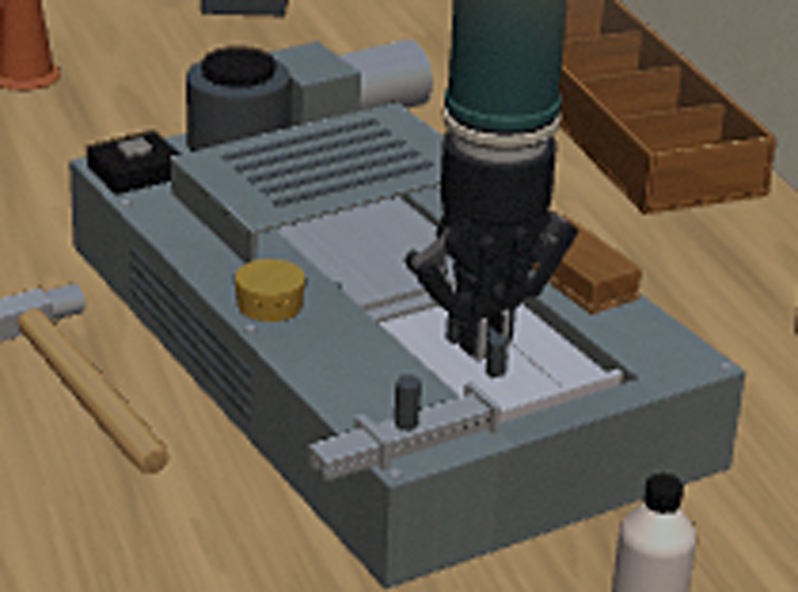

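move_arm([
  [0,0,-3,0,0],
  [0,0,-6,0,0],
  [0,0,-9,0,0],
  [0,0,-12,0,0],
  [0,0,-13,0,0],
  [0,0,-13,0,0],
  [0,0,-13,0,0],
])

```text
time: 9.75
tool_pos: [0.6697, -0.1319, 0.0843]
tcp_rot: [-1.988, -2.432, 0.0]
wrist_force: [2.0, 1.2, -4.3]
width: 0.121
```

move_arm([
  [10,0,0,0,0],
  [20,0,0,0,0],
  [30,0,0,0,0],
  [40,0,0,0,0],
  [50,0,0,0,0],
  [60,0,0,0,0],
  [60,0,0,0,0],
])

```text
time: 10.45
tool_pos: [0.6573, -0.0713, 0.084]
tcp_rot: [-1.985, -2.433, 0.0]
wrist_force: [1.1, -0.7, -4.6]
width: 0.125
```

```bash
python3 - <<'E'
from h import *
plan([*(H+(.122-.012)*ey)[:2],.084],'x')
E
```

```text
shift mm [59.8  0.1  0.1] turn 0.0 or -180.0 t 10.45 tcp [ 0.6573 -0.0713  0.084 ] q6 -0.348 q1 -0.146 F [ 1.14 -0.74 -4.6 ] w 0.125
ex in tool [-0.     1.    -0.001] ey [1.    0.    0.001]
```

move_arm([
  [10,0,0,0,0],
  [20,0,0,0,0],
  [30,0,0,0,0],
  [40,0,0,0,0],
  [50,0,0,0,0],
  [58,0,0,0,0],
  [61,0,0,0,0],
  [61,0,0,0,0],
  [61,0,2,0,0],
  [61,0,4,0,0],
  [61,0,4,0,0],
  [61,0,4,0,0],
])

```text
time: 11.65
tool_pos: [0.6459, -0.0138, 0.0801]
tcp_rot: [-1.988, -2.432, 0.0]
wrist_force: [-0.4, 0.0, -4.2]
width: 0.126
```

```bash
python3 - <<'E'
from h import *
plan([*(H+(.122-.012)*ey)[:2],.084],'x')
s=snap('side','side5'); cv2.imwrite('pics/s5.png',cv2.resize(s['pixels'][170:330,260:470,::-1],None,fx=3.8,fy=3.7,interpolation=cv2.INTER_CUBIC))
E
```

```text
shift mm [ 1.2 -0.3 -3.9] turn -0.11 or 179.89 t 11.65 tcp [ 0.6459 -0.0138  0.0801] q6 -0.26 q1 -0.06 F [-0.37  0.02 -4.24] w 0.126
ex in tool [ 0.002  1.    -0.   ] ey [ 1.    -0.002 -0.   ]
```

View pics/s5.png

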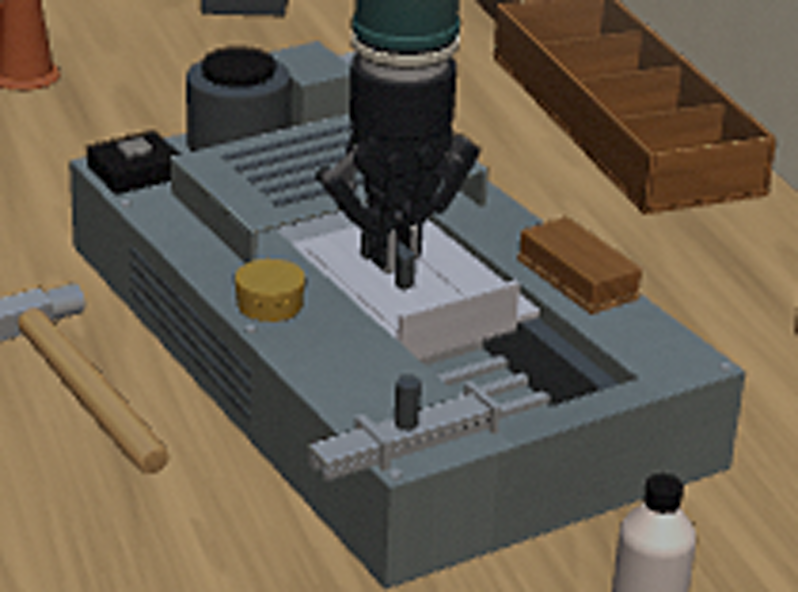

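move_arm([
  [0,0,1,0,0],
  [0,0,1,0,0],
  [0,0,1,0,0],
])

```text
time: 12.0
tool_pos: [0.646, -0.0136, 0.08]
tcp_rot: [1.988, 2.432, -0.0]
wrist_force: [-3.7, 0.3, 1.4]
width: 0.128
```

move_arm([
  [0,0,0,0,45],
  [0,0,0,0,45],
  [0,0,0,0,45],
  [0,0,0,0,45],
  [0,0,-30,0,45],
  [0,0,-60,0,45],
  [0,0,-80,0,45],
  [-30,0,-80,0,45],
  [-30,0,-80,0,45],
  [-30,0,-80,0,45],
])

```text
time: 13.0
tool_pos: [0.6518, -0.0431, 0.1592]
tcp_rot: [-1.989, -2.431, -0.0]
wrist_force: [0.5, 0.3, -0.5]
width: 0.45
```

```bash
python3 - <<'E'
from h import *
t=snap('top','top6'); s=snap('side','side6'); 
cv2.imwrite('pics/s6.png',cv2.resize(s['pixels'][170:330,260:470,::-1],None,fx=3.8,fy=3.7,interpolation=cv2.INTER_CUBIC))
cv2.imwrite('pics/t6.png',cv2.resize(t['pixels'][130:270,235:435,::-1],None,fx=4,fy=4,interpolation=cv2.INTER_CUBIC))
F=H+(.1208-.0975)*ey
plan([*F[:2],.15],'y')
P=cloud(s); D=P-H; bx=D@ex;by=D@ey;z=P[...,2]
k=(abs(bx)<.045)&(z>.078)&(z<.105)&(by>-.01)&(by<.05); 
for zz in (.08,.085,.09,.095,.1): 
    q=k&(abs(z-zz)<.003); print(zz,q.sum(),np.median(by[q]) if q.any() else 0)
k=(z>.08)&(z<.1)&(by>.005)&(by<.04)&(abs(bx)<.07);print('bx',np.percentile(bx[k],[1,50,99]))
E
```

```text
shift mm [-56.5   0.3   8.5] turn 89.91 or -90.09 t 13.1 tcp [ 0.6513 -0.0424  0.1585] q6 -0.304 q1 -0.103 F [-0.5   0.23  0.34] w 0.45
ex in tool [ 0.002  1.    -0.001] ey [ 1.    -0.002  0.001]
0.08 45 0.018626609022247418
0.085 52 0.019019275370462947
0.09 53 0.01840444176004526
0.095 57 0.018510606453732505
0.1 46 0.01932858395813803
bx [-0.06875373 -0.00479527  0.06827996]
```

View pics/s6.png

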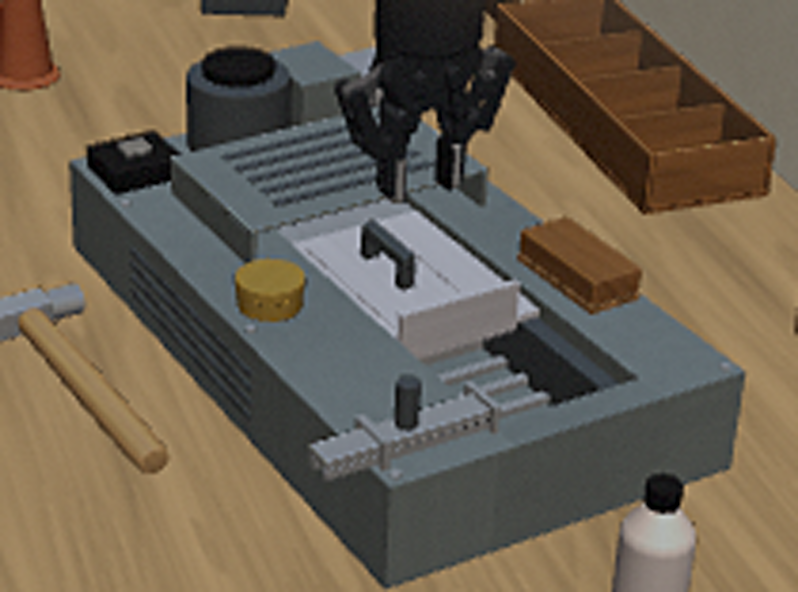

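View pics/t6.png

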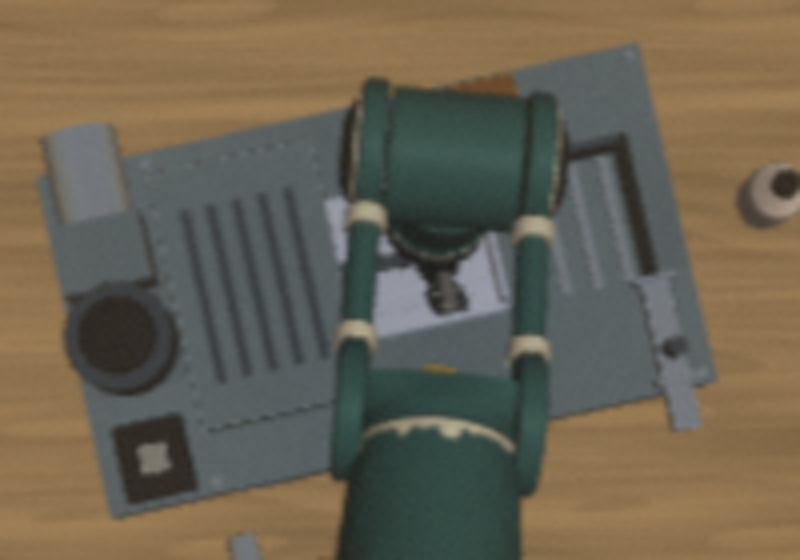

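move_arm([
  [-30,0,0,45,45],
  [-58,0,0,90,45],
  [-58,0,0,90,45],
  [-58,0,0,90,45],
  [-58,0,0,90,45],
  [-58,0,0,90,45],
  [-58,0,0,90,45],
  [-58,0,0,90,45],
  [-58,0,0,90,45],
  [-58,0,0,90,45],
  [-58,0,0,90,45],
  [-58,0,0,90,45],
  [-58,0,20,90,45],
  [-58,0,40,90,45],
  [-58,0,40,90,45],
  [-58,0,40,90,45],
])

```text
time: 14.7
tool_pos: [0.6629, -0.0992, 0.1186]
tcp_rot: [-3.125, -0.317, 0.003]
wrist_force: [-0.0, 0.8, -0.4]
width: 0.449
```

```bash
python3 - <<'E'
from h import *
F=H+(.022)*ey
plan([*F[:2],.076],'y')
s=snap('side','side7'); 
cv2.imwrite('pics/s7.png',cv2.resize(s['pixels'][170:330,260:470,::-1],None,fx=3.8,fy=3.7,interpolation=cv2.INTER_CUBIC))
E
```

```text
shift mm [ 0.3 -0.2 42.6] turn -0.0 or 180.0 t 14.7 tcp [ 0.6629 -0.0992  0.1186] q6 1.183 q1 -0.186 F [-0.05  0.76 -0.43] w 0.449
ex in tool [ 1.    -0.    -0.002] ey [-0.    -1.     0.001]
```

View pics/s7.png

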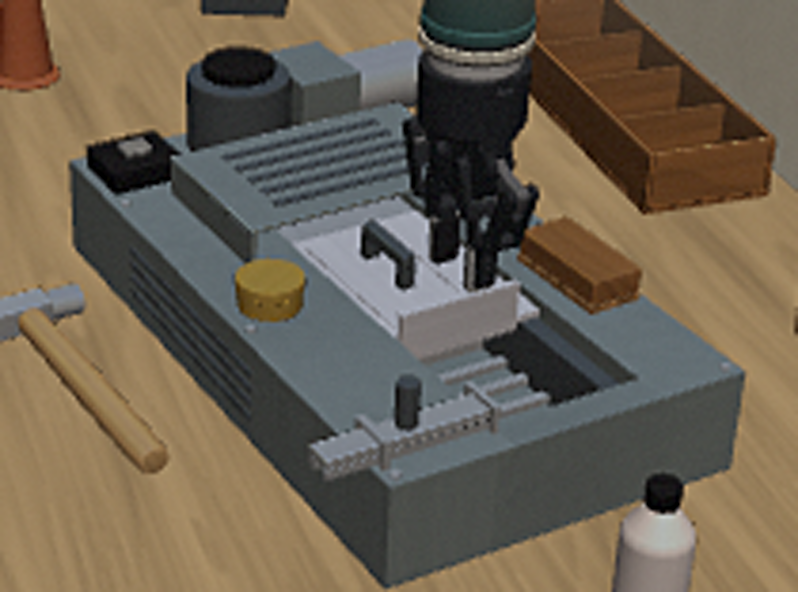

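move_arm([
  [0,0,15,0,45],
  [0,0,30,0,45],
  [0,0,38,0,45],
  [0,0,42,0,45],
  [0,0,42,0,45],
  [0,0,42,0,45],
], newtons=30)

```text
time: 15.35
tool_pos: [0.6637, -0.0998, 0.0773]
tcp_rot: [3.126, 0.314, 0.0]
wrist_force: [-0.4, 0.0, 0.5]
width: 0.451
```

```bash
python3 - <<'E'
from h import *
F=H+(.022)*ey
plan([*F[:2],.076],'y')
s=snap('side','side8'); 
cv2.imwrite('pics/s8.png',cv2.resize(s['pixels'][170:330,260:470,::-1],None,fx=3.8,fy=3.7,interpolation=cv2.INTER_CUBIC))
E
```

```text
shift mm [-0.4 -0.9  1.3] turn -0.09 or 179.91 t 15.35 tcp [ 0.6637 -0.0998  0.0773] q6 1.184 q1 -0.186 F [-0.39  0.04  0.47] w 0.451
ex in tool [ 1.    -0.002  0.   ] ey [-0.002 -1.    -0.   ]
```

View pics/s8.png

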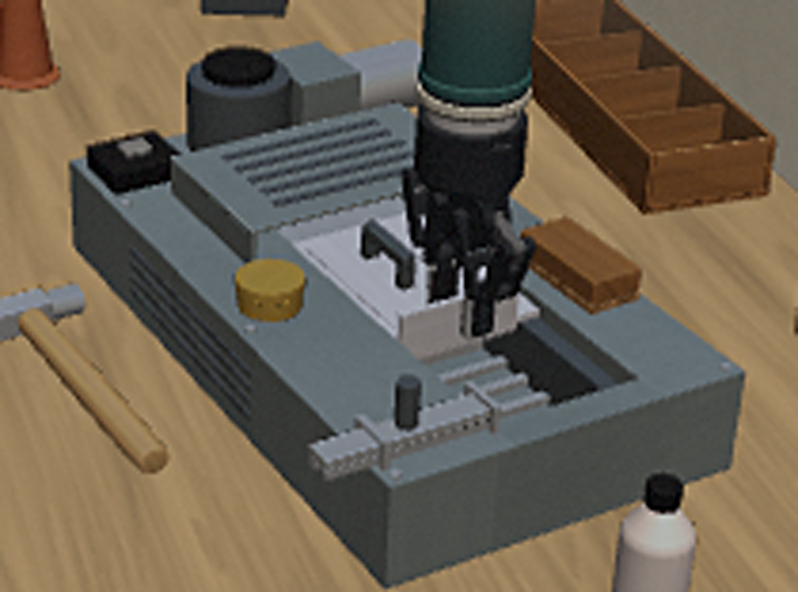

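move_arm([
  [0,0,0,0,0],
  [0,0,0,0,0],
  [0,0,0,0,0],
  [0,0,0,0,0],
  [0,0,0,0,0],
  [0,0,0,0,0],
  [0,0,0,0,0],
  [0,0,0,0,0],
])

```text
time: 16.2
tool_pos: [0.6638, -0.0997, 0.0778]
tcp_rot: [3.126, 0.314, 0.001]
wrist_force: [-0.3, 0.0, 3.3]
width: 0.045
```

```bash
python3 - <<'E'
from h import *
print(bot.read_state()['torque']); print(inbox())
plan([*(H+.022*ey)[:2],.076],'y')
E
```

```text
[0.18365267 0.11684189 0.0816013 ]
(np.float64(0.0005870953780515235), np.float64(0.02106725211735559), np.float64(0.07779464394214272))
shift mm [-0.6 -0.9  1.8] turn -0.08 or 179.92 t 16.2 tcp [ 0.6638 -0.0997  0.0778] q6 1.184 q1 -0.186 F [-0.27  0.03  3.26] w 0.045
ex in tool [ 1.    -0.001  0.001] ey [-0.001 -1.    -0.   ]
```

move_arm([
  [0,0,-3,0,0],
  [0,0,-6,0,0],
  [0,0,-9,0,0],
  [0,0,-9,0,0],
  [0,0,-9,0,0],
])

```text
time: 16.7
tool_pos: [0.6633, -0.0996, 0.0859]
tcp_rot: [-3.126, -0.315, 0.001]
wrist_force: [1.5, 0.2, -4.5]
width: 0.046
```

```bash
python3 - <<'E'
from h import *
print(bot.read_state()['torque']); print(inbox())
s=snap('side','side9'); 
cv2.imwrite('pics/s9.png',cv2.resize(s['pixels'][170:330,260:470,::-1],None,fx=3.8,fy=3.7,interpolation=cv2.INTER_CUBIC))
E
```

```text
[-0.15507711 -0.57157089 -0.02955453]
(np.float64(5.6495928747296666e-05), np.float64(0.021284438128749184), np.float64(0.08591849781893318))
```

View pics/s9.png

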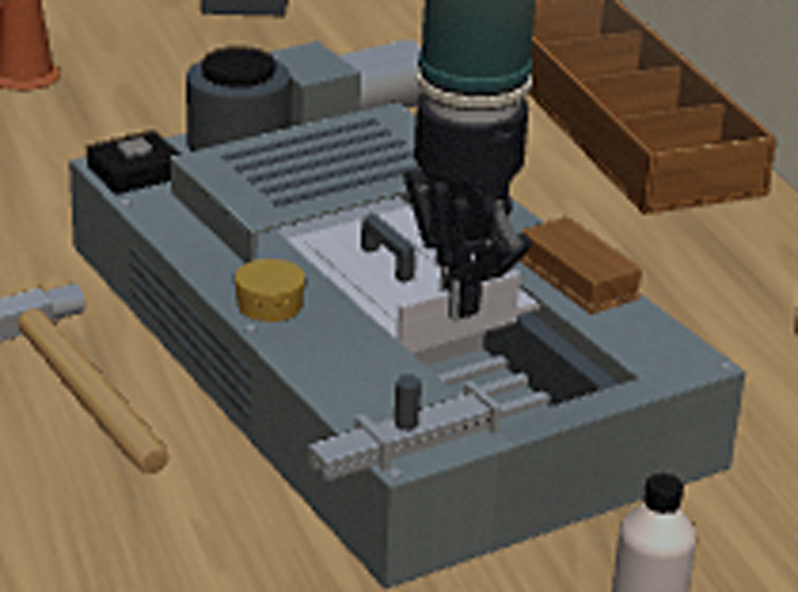

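move_arm([
  [0,-5,0,0,0],
  [0,-12,0,0,0],
  [0,-19,0,0,0],
  [0,-26,0,0,0],
  [0,-33,0,0,0],
  [0,-40,0,0,0],
  [0,-46,0,0,0],
  [0,-52,0,0,0],
  [0,-57,0,0,0],
  [0,-60,0,0,0],
  [0,-60,0,0,0],
  [0,-60,0,0,0],
])

```text
time: 17.95
tool_pos: [0.6512, -0.0407, 0.0862]
tcp_rot: [-3.126, -0.314, 0.001]
wrist_force: [0.7, 0.4, -3.9]
width: 0.049
```

```bash
python3 - <<'E'
from h import *
print(bot.read_state()['torque']); print(inbox(), bot.read_state()['wrist_force'])
s=snap('side','side10'); 
cv2.imwrite('pics/s10.png',cv2.resize(s['pixels'][170:330,260:470,::-1],None,fx=3.8,fy=3.7,interpolation=cv2.INTER_CUBIC))
E
```

```text
[-0.27032519 -0.19296179 -0.02597729]
(np.float64(8.690451721356456e-05), np.float64(0.08142436737024104), np.float64(0.08615088080127331)) [ 0.65787395  0.40869306 -3.94842037]
```

View pics/s10.png

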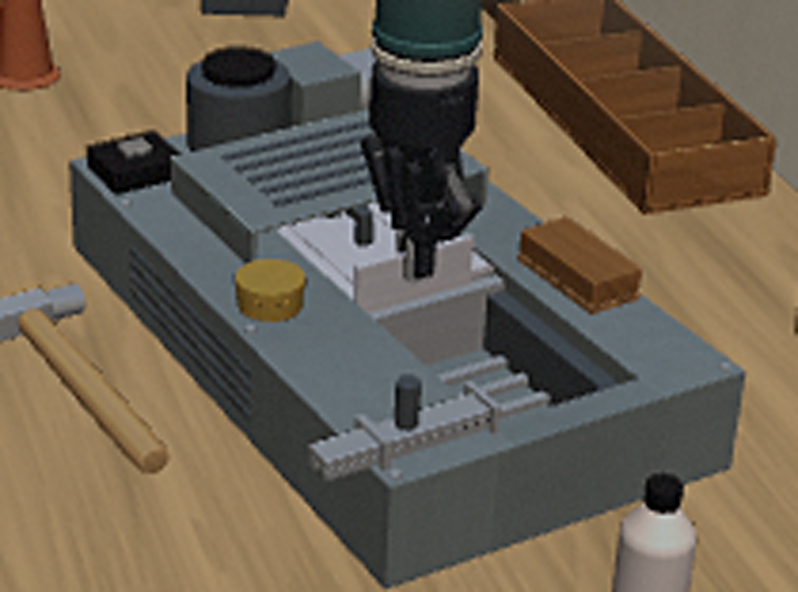

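move_arm([
  [0,-3,0,0,0],
  [0,-3,1,0,0],
  [0,-3,2,0,0],
  [0,-3,3,0,0],
  [0,-3,3,0,0],
])

```text
time: 18.5
tool_pos: [0.6507, -0.038, 0.084]
tcp_rot: [3.126, 0.314, -0.001]
wrist_force: [-3.4, -0.7, 2.6]
width: 0.051
```

move_arm([
  [0,-1,1,0,0],
  [0,-2,1,0,0],
  [0,-3,1,0,0],
  [0,-4,1,0,0],
  [0,-4,1,0,0],
])

```text
time: 19.0
tool_pos: [0.6518, -0.0351, 0.0838]
tcp_rot: [3.124, 0.315, 0.006]
wrist_force: [-0.9, -5.5, 5.7]
width: 0.046
```

```bash
python3 - <<'E'
from h import *
print(inbox(), bot.read_state()['wrist_force'])
E
```

```text
(np.float64(0.0017622266779381156), np.float64(0.08685166645377693), np.float64(0.08384846508004638)) [-0.94369565 -5.53704908  5.66380176]
```

move_arm([
  [0,-1,0,0,0],
  [0,-2,0,0,0],
  [0,-3,0,0,0],
  [0,-3,0,0,0],
])

```text
time: 19.4
tool_pos: [0.6493, -0.0311, 0.0812]
tcp_rot: [3.125, 0.315, -0.001]
wrist_force: [2.1, -3.2, -5.6]
width: 0.051
```

```bash
python3 - <<'E'
from h import *
print(inbox(), bot.read_state()['wrist_force'])
E
```

```text
(np.float64(9.916789878558119e-05), np.float64(0.09124536331718339), np.float64(0.08117685424121582)) [ 2.14562396 -3.15748815 -5.55972769]
```

move_arm([
  [0,0,1,0,0],
  [0,0,2,0,0],
  [0,0,3,0,0],
  [0,0,3.5,0,0],
  [0,0,3.5,0,0],
])

```text
time: 19.9
tool_pos: [0.6495, -0.0314, 0.079]
tcp_rot: [3.125, 0.314, -0.0]
wrist_force: [-0.5, -5.5, -1.5]
width: 0.05
```

```bash
python3 - <<'E'
from h import *
print(inbox(), bot.read_state()['wrist_force'])
s=snap('side','side11'); 
cv2.imwrite('pics/s11.png',cv2.resize(s['pixels'][170:330,260:470,::-1],None,fx=3.8,fy=3.7,interpolation=cv2.INTER_CUBIC))
E
```

```text
(np.float64(0.00022365200968029955), np.float64(0.09086405962732819), np.float64(0.07898730317010835)) [-0.4752154  -5.54844979 -1.5057512 ]
```

View pics/s11.png

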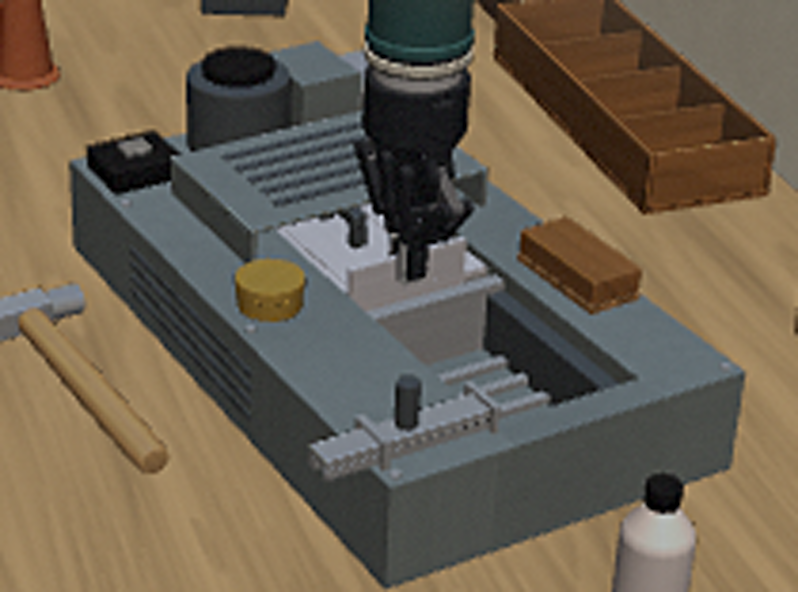

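move_arm([
  [0,1,0,0,0],
  [0,1,1,0,0],
  [0,1,2,0,0],
  [0,1,2,0,0],
])

```text
time: 20.35
tool_pos: [0.6496, -0.0316, 0.078]
tcp_rot: [-3.125, -0.314, 0.0]
wrist_force: [-3.1, -2.0, 6.4]
width: 0.052
```

```bash
python3 - <<'E'
from h import *
print(inbox(), bot.read_state()['wrist_force'])
E
```

```text
(np.float64(0.00030446229428083595), np.float64(0.09066842893123839), np.float64(0.07801520496615982)) [-3.12341816 -2.02670346  6.36377817]
```

z matches the flat-lying value (0.078) and the force shows it seated. Release and retreat.

move_arm([
  [0,0,-1,0,0],
  [0,0,-1,0,30],
  [0,0,-1,0,30],
  [0,0,-1,0,30],
  [0,0,-1,0,30],
  [0,0,-30,0,30],
  [0,0,-70,0,30],
  [0,0,-110,0,30],
  [0,0,-150,0,30],
  [0,100,-150,0,30],
  [0,200,-150,0,30],
  [0,200,-150,0,30],
  [0,200,-150,0,30],
  [0,200,-150,0,30],
  [0,200,-150,0,30],
  [0,200,-150,0,30],
])

```text
time: 21.95
tool_pos: [0.6894, -0.2271, 0.2264]
tcp_rot: [-3.125, -0.315, 0.001]
wrist_force: [0.0, 0.0, 0.1]
width: 0.298
```

```bash
python3 - <<'E'
from h import *
s=snap('side','side12'); t=snap('top','top12')
cv2.imwrite('pics/s12.png',cv2.resize(s['pixels'][170:330,260:470,::-1],None,fx=3.8,fy=3.7,interpolation=cv2.INTER_CUBIC))
cv2.imwrite('pics/t12.png',cv2.resize(t['pixels'][130:270,235:435,::-1],None,fx=4,fy=4,interpolation=cv2.INTER_CUBIC))
for c in (s,t):
    P=cloud(c);D=P-H;bx=D@ex;by=D@ey;z=P[...,2]
    for y0 in np.arange(.095,.155,.01):
        k=(abs(bx)<.05)&(by>y0)&(by<y0+.01)&(abs(bx)>.012)&(z<.078)&(z>.055); print(round(y0,3),k.sum(),np.median(z[k]).round(4) if k.any() else 0,end=' | ')
    k=(abs(bx)<.045)&(by>.07)&(by<.11)&(z>.08)&(z<.115);print('\nflange by',np.median(by[k]),'top z',np.percentile(z[k],97),k.sum())
    k=(z>.12)&(np.linalg.norm(P[...,:2]-K[:2],axis=-1)<.07)&(z<.14);print('knob dx',np.median((P[k]-K)@ex))
print(bot.read_state()['tool_pos'],bot.read_state()['wrist_force'],bot.read_state()['time'])
E
```

```text
0.095 0 0 | 0.105 4 0.0706 | 0.115 11 0.0722 | 0.125 16 0.0717 | 0.135 44 0.0702 | 0.145 39 0.0704 | 
flange by 0.08795568087997771 top z 0.1004954788733418 181
knob dx -0.03259492315982312
0.095 64 0.0708 | 0.105 69 0.0709 | 0.115 70 0.0711 | 0.125 71 0.0702 | 0.135 70 0.0712 | 0.145 22 0.0716 | 
flange by 0.09405793143395304 top z 0.10593382536592708 56
knob dx nan
[ 0.68952374 -0.22642614  0.22681787] [-0.02462851 -0.03603529 -0.07970508] 22.05
  return _methods._mean(a, axis=axis, dtype=dtype,
  ret = ret.dtype.type(ret / rcount)
```

View pics/s12.png

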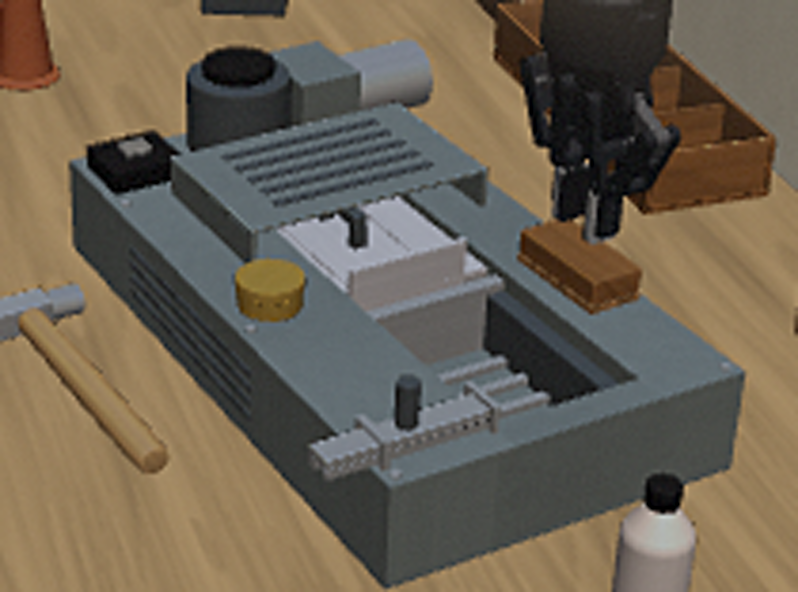

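View pics/t12.png

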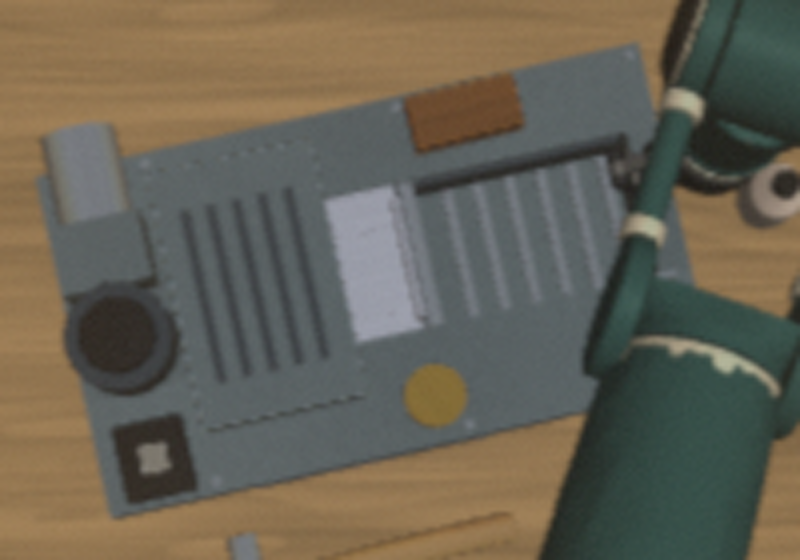

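```bash
python3 -c "
from h import *
print(bot.finish_job())"
```

```text
the job is handed in; nothing more can be done
None
```

The hatch is parked flat with its heel in the slot, the well is open and the job is handed in, at about 22 s of the 72 s allowed. No verdict was reported.

- **Lock bar:** I pulled it until it met its stop. The side camera put the knob about 32.5 mm from where it began, and in the last side picture it is still out.
- **Part-way:** I lifted the hatch 12 mm by its handle, slid it about 121 mm, set it down, let go and backed off.
- **Parking:** I took the hatch by its flange, raised that end about 8 mm and set the heel on the sill. I then slid it forward until the heel dropped into the slot, about 70 mm on.
- **Last checks:** The plate is level along y, with its top at z 0.070 to 0.071 m in the top camera, where 0.070 is expected. With the fingers still on the flange, the tool read 78 mm, the same height as when the hatch first lay flat. The wrist force is near zero, with the arm clear of everything.
- **Bystanders:** The ones visible in the last pictures look unmoved by eye; I did not measure them.
- **Disagreements:**
  - The flange reads 88 mm from the handle's first position in the side view and 94 mm in the top view. The side view sees its rear face, and the arm reading was 91 mm.
  - The flange's top is 0.1005 m in the side view against a noisy 0.106 m in the top view, where 0.100 is expected.
  - The knob was not readable in the last top view because the arm hid it.

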